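Turn a sample jar's barcode to the reader

ROBOT

A 6-joint arm with a two-finger parallel gripper is mounted at the origin on a cart in front of the work surface, level with it; the furniture and walls round the work are solid. World frame = base frame: x ahead of the robot, y to its left, z up, the work surface at z = 0. Lengths are in mm, angles in degrees, forces in N, time in s.
With the tool pointing down it reaches from about 300 to 850 mm from the base axis. Payload 4.2 kg.
Tool frame: the origin (TCP) lies on the centre line of the jaws, within the pads' length; the fingertips stand 11 mm ahead of it and the grasp point (between the pads) lies 8 mm behind it; z points along the fingers, y is the line along which they close (so a half turn about z gives the same grasp; the last joint's range is limited). The gripper opens to 91 mm and grips with 3 to 60 N. Pads are 32 mm wide; open, the fingers measure 118 mm over their backs; the gripper's body (76 mm by 178 mm) begins 60 mm behind the grasp point.
Start: joints at [67.265, 18.312, 89.639, -0, 72.044, -1.146], TCP at [211.572, 534.677, 224.976] pointing down, gripper open.
Joint ranges: [-177.97, 177.97], [-48.28, 115.42], [12.27, 149.76], [-77.06, 257.06], [2.81, 150.46], [-146.56, 146.56]. Speed limits (degrees/s): [147.25, 147.25, 180, 180, 180, 180].

INTERFACE

Orientations are given as [roll, pitch, yaw] about the fixed x, y, z axes, in that order (R = Rz(yaw) Ry(pitch) Rx(roll)).
In Python, from workcell import env, grab_frame, camera_model, models gives the robot as it stands.
- The arm moves only by the shell command python3 -m crank 'ROWS' [FORCE]. ROWS is text: rows parted by semicolons, each of 7 numbers parted by spaces: the closure, from -1 (fully open) to 1 (shut), so that 0 is half open, then the shift along the tool's x, y, z in mm, then the turn, a rotation vector about the tool's x, y, z in degrees. A call has 1 to 10 rows; each row shifts and turns the commanded pose from where the row before left it, along the tool's axes as they then stand; what a row does not reach is not made up. A row lasts 1/8 s, in which the tool goes at most 62.5 mm and 10.7 degrees, less where a joint would pass 70% of its speed; a pose out of reach is approached as far as the arm can. A call is refused whole if a number of a shift passes 62.5 or a number of a turn 10.7, either way. A call with a gripper value outside its range is refused whole. The fingers move at their own pace and stop on an object; FORCE is the grip in N (left out, the last holds). Time passes only in rows, so rows that do not move let the fingers close. It gives the time, the measured TCP pose, the force, the opening and the grip force at its end, in the units of the state.
- env.state(): the state, without advancing time (a new reading comes with each control period).
- grab_frame(name): name is "side" or "top"; returns the picture (480x640x3 uint8, blue, green, red); there is no depth.
- camera_model(name): a dict with "K" (3x3 intrinsics, pixels), "k1" (the pictures are not rectified: a ray, as slopes to the right and down, at radius r is drawn at 1 + k1 r^2 times it, then the intrinsics apply), "R" (3x3) and "t" (3): a world point X has camera coordinates R X + t. Camera axes: x right, y down, z forward; pixel columns grow to the right and rows downward; lengths in mm; the calibration is good to about 2 mm. A picture is of the moment at which its call begins. camera_model takes no time and is no camera call.
- env.job_done(): hands the job in; it is judged then, once.
Trained networks look in the newest picture that a camera, given by its name, has taken for a name from the list of things; names that differ only in an ending like _2 or _b are one class to them, and where a whole thing is asked for, a point or a joint stands for the part that bears it (a point fixed in the world has none). Each returns a list of dicts, best first, with "p" (0 to 1); they miss things now and then, are a little off and sometimes report something else, mostly with a low value. They report only what shows in the picture. A call takes as long as a camera call.
- models.search_frame(name, camera): "point" ([x, y, z] in mm, in world coordinates, good to about 4 mm: the middle of the surface that is visible of it).
The state is a dict: "time_s": time; "qpos": joint angles; "qvel": joint speeds; "effort": joint torques, N m; "ee_pos": TCP position; "ee_rot": TCP orientation; "force": force on the tool from outside, world axes, zero at the start; "torque": the same for the moment, N m; "gripper_width": finger opening in mm; "gripper_force": force on a finger pad.
Only numpy, scipy, OpenCV 4.12 (cv2) and the standard library are available. Lean on these libraries where they do the work, as an engineer would, in place of code of your own. Each camera call takes 0.05 s, during which the arm holds its last target. There are 200 camera calls.

TASK

The sample jar on the barcode reader's round plate stands with its label turned away from the reader. Turn the jar so that its barcode label faces the reader's window squarely, and leave it standing upright in the middle of the plate. Leave the other jar, which waits on the worktop beside the reader, where it stands.

Things in the scene. Friction and masses are not known exactly. Their poses are not given: they have to be found in the camera images.
- sample_mid (a point): Centre, 33 mm above the underside, of the loose jar on the reader's plate: round, amber glass, 50 mm across, black fixed lid 47 mm across, 66 mm high in all (straight glass wall up to 46 mm), 0.1 to 0.2 kg. One side has a white label with black bars; a 10 mm white paper strip runs from it over the lid's edge to the lid's centre. z: up; y: from the jar's axis out through the label's middle.
- sample_label (a point): Middle of the sample jar's barcode label (white paper with upright black bars, 28 mm wide, 34 mm high), on the jar's surface: 25 mm from the jar's axis along the jar's own y, 24 mm above the underside. Not far off, a big white lidded bucket about 0.25 m high stands on the worktop, forward and to the left of the robot near (0.65, 0.29): come to the jar from above, clear of it.
- plate (a point): Centre of the top of the reader's round steel plate: 80 mm across, flat, no rim, 10 mm above the worktop, on a fixed grey base 100 mm wide. z: up; y: straight from the plate to the window. The reader is a white block 90 mm wide, 68 mm deep, 78 mm high; its face with the dark window is 95 mm from the plate's centre and looks back along -y. A label facing it squarely looks along +y.
- waiting_mid (a point): Centre (33 mm above its underside) of the other jar, same kind and size as the sample jar, standing on the worktop on the side of the plate away from the reader block, 140 to 190 mm from the plate's centre. To be left alone.

How it is judged:
By the outcome, as a careful person would: the job done as asked, in the order asked, and still so for the second after the job is handed in, with the robot touching nothing.
It also fails if it takes over 35 s, if anything falls off the work surface, if the arm or the gripper's body presses on something with over 40 N, if the wrist force passes 120 N, or if a joint passes its speed limit or range.

## Working session

There is one attempt and no reset: what is moved stays moved. The work goes in short steps, Python scripts to look and compute and a shell command to move; the robot and the scene stay as the last step left them, time stands still between calls to the robot, and variables do not carry over. Pictures are saved under pics/ and viewed, at most 10 in all, crops included, and the job is handed in when it is done.

```bash
mkdir -p pics; python3 - <<'E'
from workcell import env, grab_frame, camera_model, models
import cv2
for c in("side","top"):
    cv2.imwrite(f"pics/{c}0.png",grab_frame(c))
    m=camera_model(c);print(c,m)
    for n in("sample_mid","sample_label","plate","waiting_mid"):
        print(n,[(r["p"],r["point"]) for r in models.search_frame(n,c)[:3]])
s=env.state();print(s["time_s"],s["ee_pos"],s["ee_rot"])
E
```

```text
side {'K': array([[467.34507195,   0.        , 326.36918706],
       [  0.        , 467.34507195, 242.56257971],
       [  0.        ,   0.        ,   1.        ]]), 'k1': -0.0974370200629102, 'R': array([[ 0.88941006, -0.45651324, -0.02335367],
       [-0.29439448, -0.53297868, -0.79326264],
       [ 0.34968789,  0.71241097, -0.60843158]]), 't': array([-537.85595482,  121.70425488,  814.40205905])}
sample_mid [(0.56, [469.5, -150.3, 60.0])]
sample_label [(0.73, [466.4, -152.9, 57.4])]
plate [(0.7, [437.3, -58.8, 18.4])]
waiting_mid [(0.66, [512.4, -291.8, 47.5]), (0.17, [470.8, -154.1, 59.0])]
top {'K': array([[533.41845171,   0.        , 321.5404441 ],
       [  0.        , 533.41845171, 235.36943938],
       [  0.        ,   0.        ,   1.        ]]), 'k1': -0.1456433473614966, 'R': array([[ 0.02987021, -0.99952608,  0.00744235],
       [-0.99610649, -0.03038421, -0.08275663],
       [ 0.08294354, -0.00494142, -0.996542  ]]), 't': array([-175.19120689,  505.12284382,  865.26444892])}
sample_mid [(0.85, [473.0, -137.1, 77.1])]
sample_label [(0.69, [468.6, -140.5, 74.9])]
plate [(0.72, [450.1, -68.8, 12.4])]
waiting_mid [(0.95, [513.6, -274.1, 61.6])]
0.5 [211.56791193 534.64536012 224.9627772 ] [ 1.79998946e+02 -1.59318898e-04  1.58409868e+02]
```

View pics/side0.png

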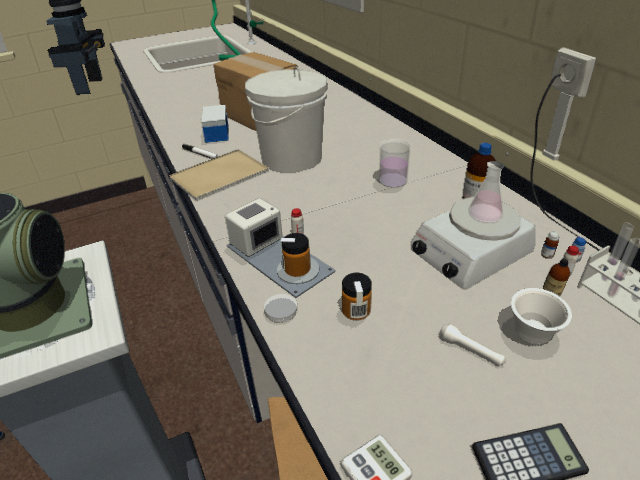

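View pics/top0.png

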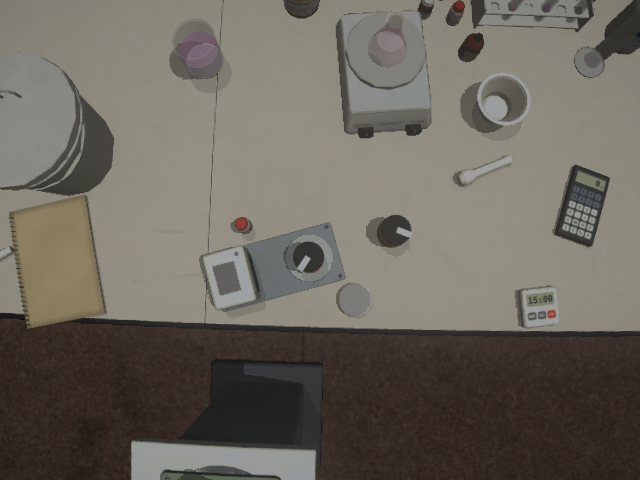

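The top view shows the sample jar's lid at about (308,257) on the plate. Its strip points down-left to about (303,264), and the reader block is at (230,278). The waiting jar is at (394,231). The side view shows the label side facing left and away. Next I'll rectify close-ups of the lid plane and the plate plane.

```bash
cat > h.py <<'E'
import numpy as np, cv2
from workcell import env, grab_frame, camera_model, models
def proj(c,X):
    m=camera_model(c);p=np.asarray(X,float)@m["R"].T+m["t"]
    s=p[...,:2]/p[...,2:];s=s*(1+m["k1"]*(s**2).sum(-1,keepdims=True))
    return s@m["K"][:2,:2].T+m["K"][:2,2]
def ortho(c,img,x0,y0,w,h,z,k=3):
    # rows: x decreasing from x0 ; cols: y decreasing from y0 ; k px/mm
    r,q=np.mgrid[0:h*k,0:w*k]
    X=np.stack([x0-r/k,y0-q/k,np.full(r.shape,float(z))],-1)
    p=proj(c,X).astype(np.float32)
    return cv2.remap(img,p[...,0],p[...,1],cv2.INTER_CUBIC)
E
python3 - <<'E'
from h import *
im=cv2.imread("pics/top0.png")
a=ortho("top",im,540,60,260,150,76,3);b=ortho("top",im,540,60,260,150,10,3)
for o in(a,b):
    for i in range(0,260,20): cv2.line(o,(i*3,0),(i*3,8 if i%100 else 16),(0,255,255),1)
    for i in range(0,150,20): cv2.line(o,(0,i*3),(8,i*3),(0,255,255),1)
v=np.vstack([a,b]); v=cv2.resize(v,None,fx=2/3,fy=2/3,interpolation=cv2.INTER_AREA)
cv2.imwrite("pics/ortho.png",v);print(v.shape)
E
```

```text
(600, 520, 3)
```

View pics/ortho.png

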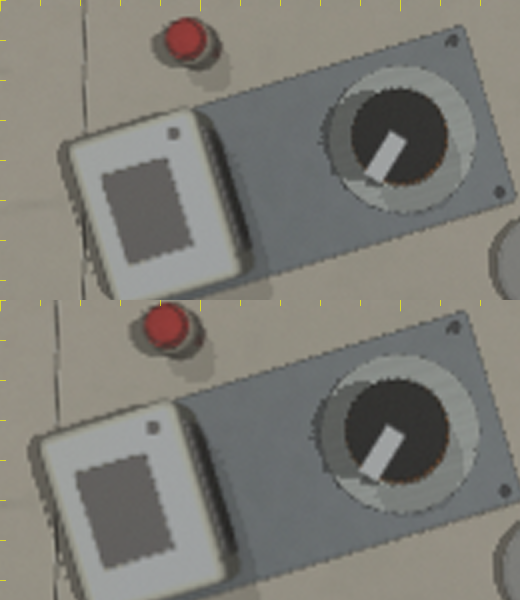

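```bash
cat >> h.py <<'E'
def strip(im,cx,cy,z=76,k=4,R=21):
    o=ortho("top",im,cx+30,cy+30,60,60,z,k);g=o.min(2).astype(int)
    r,q=np.mgrid[0:60*k,0:60*k];dx=30-r/k;dy=30-q/k
    m=(g>100)&(np.hypot(dx,dy)<R)
    P=np.c_[dx[m],dy[m]];c=P.mean(0);u=np.linalg.eigh(np.cov(P.T))[1][:,1];u*=np.sign(u@c)
    return len(P)/k/k,c,np.degrees(np.arctan2(c[1],c[0])),np.degrees(np.arctan2(u[1],u[0]))
def tool(target,yaw_az=None):
    s=env.state();a=np.radians(s["ee_rot"][2]);d=np.array(target)-s["ee_pos"]
    x=np.array([np.cos(a),np.sin(a),0]);y=np.array([np.sin(a),-np.cos(a),0])
    return np.round([d@x,d@y,-d[2]],1), "tool y azimuth",s["ee_rot"][2]-90
E
python3 - <<'E'
from h import *
im=cv2.imread("pics/top0.png")
print(strip(im,472,-140))
o=ortho("top",im,540,60,260,150,10,4)
cv2.imwrite("pics/o10.png",o)
g=cv2.cvtColor(o,cv2.COLOR_BGR2GRAY)
ls=cv2.createLineSegmentDetector().detect(cv2.GaussianBlur(g,(0,0),2))[0][:,0]
for l in ls:
    L=np.hypot(l[2]-l[0],l[3]-l[1])
    if L>100:
        e=np.array([540-l[1]/4,60-l[0]/4,540-l[3]/4,60-l[2]/4]);print(e.round(1),np.degrees(np.arctan2(e[3]-e[1],e[2]-e[0])).round(1))
a=cv2.HoughCircles(cv2.GaussianBlur(g,(0,0),2),cv2.HOUGH_GRADIENT_ALT,1.5,20,param1=100,param2=.7,minRadius=60,maxRadius=180)
if a is not None:
  for c in a[0]: print("circ z10",540-c[1]/4,60-c[0]/4,c[2]/4)
o=ortho("top",im,540,60,260,150,76,4);g=cv2.cvtColor(o,cv2.COLOR_BGR2GRAY)
a=cv2.HoughCircles(cv2.GaussianBlur(g,(0,0),2),cv2.HOUGH_GRADIENT_ALT,1.5,20,param1=100,param2=.6,minRadius=60,maxRadius=180)
if a is not None:
  for c in a[0]: print("circ z76",540-c[1]/4,60-c[0]/4,c[2]/4)
# rotate first by +9.9 about tool z then:
s=env.state();az=np.radians(58.5);d=np.array([472,-140,150])-s["ee_pos"]
y=np.array([np.cos(az),np.sin(az),0]);x=np.array([-y[1],y[0],0]);print("rows",d@x,d@y,-d[2])
E
```

```text
(205.1875, array([-8.56114834,  6.12884557]), np.float64(144.4014807362474), np.float64(148.67135742878963))
[ 477.9 -133.4  454.8 -119.2] 148.4
[ 450.4 -128.8  471.6 -142.1] -32.0
[413.7 -49.4 474.7 -30.8] 16.9
[390.6 -18.4 398.9 -47.9] -74.2
rows -574.5560907264678 -439.15433851412115 74.96277719751438
```

```bash
python3 -m crank '-1 0 0 0 0 0 9.9;-1 -45 -34 0 0 0 0;-1 -45 -34 0 0 0 0;-1 -45 -34 0 0 0 0;-1 -45 -34 0 0 0 0;-1 -45 -34 0 0 0 0;-1 -45 -34 0 0 0 0;-1 -45 -34 0 0 0 0' 25
python3 - <<'E'
from h import *
im=cv2.imread("pics/top0.png")
for z,lo,hi,n in((8,None,None,"base"),(78,None,None,"reader")):
    o=ortho("top",im,540,60,260,180,z,4).astype(int)
    b,g,r=o[...,0],o[...,1],o[...,2]
    m=(b-r>4)&(b<140) if n=="base" else (b>150)&(abs(b-r)<14)
    m=cv2.morphologyEx(m.astype(np.uint8)*255,cv2.MORPH_OPEN,np.ones((9,9)))
    c=max(cv2.findContours(m,cv2.RETR_EXTERNAL,cv2.CHAIN_APPROX_NONE)[0],key=cv2.contourArea)
    R=cv2.minAreaRect(c);print(n,540-R[0][1]/4,60-R[0][0]/4,np.array(R[1])/4,R[2])
print(tool([472,-140,150]))
E
```

```text
time_s: 1.5
ee_pos: [356.4, 165.6, 225.3]
ee_rot: [179.9, 0.0, 148.5]
force: [0.1, 0.8, -0.1]
gripper_width: 91.4
gripper_force: 0.0
base 466.8944091796875 -118.66140747070312 [ 97.42700195 142.9989624 ] 72.99714660644531
reader 435.92244720458984 -17.285568237304688 [82.18745422 60.37781906] 73.97412872314453
(array([-258.1, -200.3,   75.3]), 'tool y azimuth', np.float64(58.53437518993633))
```

```bash
python3 -m crank '-1 -43 -33.4 0 0 0 0;-1 -43 -33.4 0 0 0 0;-1 -43 -33.4 0 0 0 0;-1 -43 -33.4 0 0 0 0;-1 -43 -33.4 35 0 0 0;-1 -43 -33.4 40 0 0 0;-1 0 0 0 0 0 0'
python3 - <<'E'
from h import *
print(tool([472,-140,32]))
cv2.imwrite("pics/s1.png",cv2.resize(grab_frame("side")[120:360,160:480],(640,480)))
E
```

```text
time_s: 2.38
ee_pos: [468.3, -135.1, 151.4]
ee_rot: [-179.9, -0.3, 148.3]
force: [-0.9, -0.2, 0.1]
gripper_width: 91.2
gripper_force: 0.0
(array([ -5.7,  -2.2, 119.4]), 'tool y azimuth', np.float64(58.27460127260446))
```

View pics/s1.png

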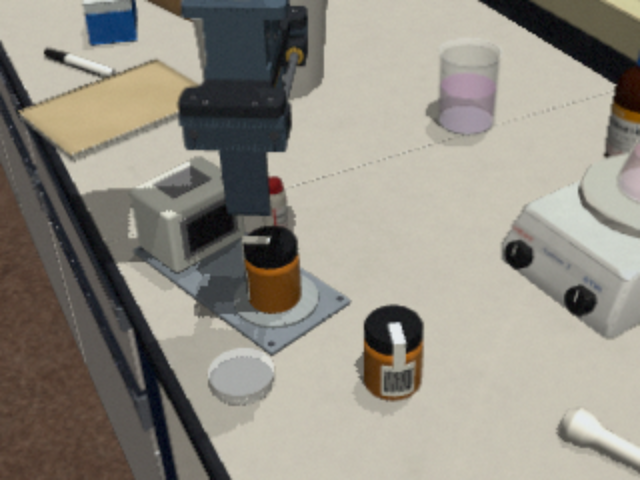

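The gripper hangs above the jar. Only the near finger shows, with its tip at about (246,212) in the crop, and the jar is at (272,270). I'll check that tip position against the calibration.

```bash
python3 - <<'E'
from h import *
s=env.state();print(s["ee_pos"])
a=np.radians(58.3);y=np.array([np.cos(a),np.sin(a),0])
print(((proj("side",s["ee_pos"]-y*59+[0,0,-11])-[160,120])*2).round(), ((proj("side",[472,-140,76])-[160,120])*2).round(),((proj("side",[472,-140,10])-[160,120])*2).round())
print(tool([472,-140,32]))
E
```

```text
[ 468.56798893 -133.77962032  152.82822168]
[248. 218.] [270. 242.] [275. 298.]
(array([ -6.2,  -3.5, 120.8]), 'tool y azimuth', np.float64(58.3518132632465))
```

```bash
python3 -m crank '-1 -6 -3.5 0 0 0 0;-1 0 0 40 0 0 0;-1 0 0 40 0 0 0;-1 0 0 20 0 0 0;-1 0 0 0 0 0 0;-1 0 0 0 0 0 0'
python3 -c "from h import *;print(tool([472,-140,32]))"
```

```text
time_s: 3.18
ee_pos: [473.6, -138.8, 55.7]
ee_rot: [180.0, 0.2, 148.6]
force: [0.7, -0.1, 0.3]
gripper_width: 91.4
gripper_force: 0.0
(array([ 0.8, -1.8, 23.7]), 'tool y azimuth', np.float64(58.576310870022496))
```

```bash
python3 -m crank '-1 0 -1 23 0 0 0;-1 0 0 0 0 0 0;0.1 0 0 0 0 0 0;0.3 0 0 0 0 0 0;0.5 0 0 0 0 0 0;1 0 0 0 0 0 0;1 0 0 0 0 0 0;1 0 0 0 0 0 0;1 0 0 0 0 0 0' 20
python3 -c "from h import *;print(tool([472,-140,32]))"
```

```text
time_s: 4.3
ee_pos: [472.2, -139.7, 31.3]
ee_rot: [180.0, 0.0, 148.5]
force: [-0.1, 2.3, 2.8]
gripper_width: 49.8
gripper_force: 20.0
(array([-0. , -0.3, -0.7]), 'tool y azimuth', np.float64(58.50124917113499))
```

```bash
python3 -m crank '1 0 0 -10 0 0 0;1 0 0 0 0 0 7;1 0 0 0 0 0 7;1 0 0 0 0 0 7;1 0 0 0 0 0 7;1 0 0 0 0 0 7;1 0 0 0 0 0 7;1 0 0 0 0 0 0;1 0 0 0 0 0 0' 
python3 -c "from h import *;print(tool([472.5,-140,32]));cv2.imwrite('pics/s2.png',cv2.resize(grab_frame('side')[150:310,200:360],(640,640))[:600])"
```

```text
time_s: 5.42
ee_pos: [471.7, -139.9, 41.2]
ee_rot: [-180.0, -0.0, 106.6]
force: [0.9, 0.6, -1.4]
gripper_width: 49.6
gripper_force: 20.0
(array([-0.3,  0.8,  9.2]), 'tool y azimuth', np.float64(16.61271549651444))
```

View pics/s2.png

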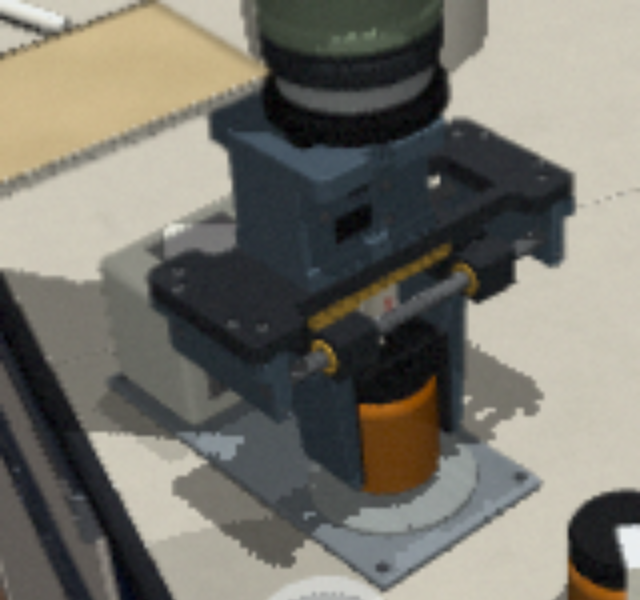

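The jar is held upright between the fingers, just above the plate at about (400,440) in the crop. The label side now faces the reader, away from the camera. Next I'll lower it, release and retreat.

```bash
python3 -m crank '1 0 0.7 5 0 0 0;1 0 0 3 0 0 0;1 0 0 1.5 0 0 0;1 0 0 0 0 0 0;1 0 0 0 0 0 0;0.6 0 0 0 0 0 0;0.2 0 0 0 0 0 0;-0.2 0 0 0 0 0 0;-0.6 0 0 0 0 0 0;-1 0 0 0 0 0 0' 
python3 -c "from h import *;print(tool([472.5,-140,32]))"
```

```text
time_s: 6.72
ee_pos: [472.7, -139.7, 31.8]
ee_rot: [180.0, 0.0, 106.5]
force: [0.1, 0.4, 0.0]
gripper_width: 71.7
gripper_force: 0.0
(array([-0.2, -0.3, -0.2]), 'tool y azimuth', np.float64(16.513529709200952))
```

```bash
python3 -m crank '-1 0 0 0 0 0 0;-1 0 0 -30 0 0 0;-1 0 0 -50 0 0 0;-1 0 0 -60 0 0 0;-1 0 0 -40 0 0 0;-1 55 0 0 0 0 0;-1 55 0 0 0 0 0;-1 55 0 0 0 0 0;-1 55 0 0 0 0 0;-1 50 0 0 0 0 0' 
python3 - <<'E'
from h import *
im=grab_frame("top");cv2.imwrite("pics/top3.png",im);print(strip(im,472.5,-140))
a=ortho("top",im,540,60,260,150,76,2);b=ortho("top",im,540,60,260,150,10,2)
cv2.imwrite("pics/o3.png",np.vstack([a,b]))
s=grab_frame("side");cv2.imwrite("pics/side3.png",s)
E
```

```text
time_s: 7.98
ee_pos: [395.0, 120.8, 211.8]
ee_rot: [180.0, -0.0, 106.5]
force: [0.4, 0.7, 0.7]
gripper_width: 91.3
gripper_force: 0.0
(214.375, array([-3.85145773,  9.57572886]), np.float64(111.9105042441604), np.float64(106.41496216273232))
```

View pics/o3.png

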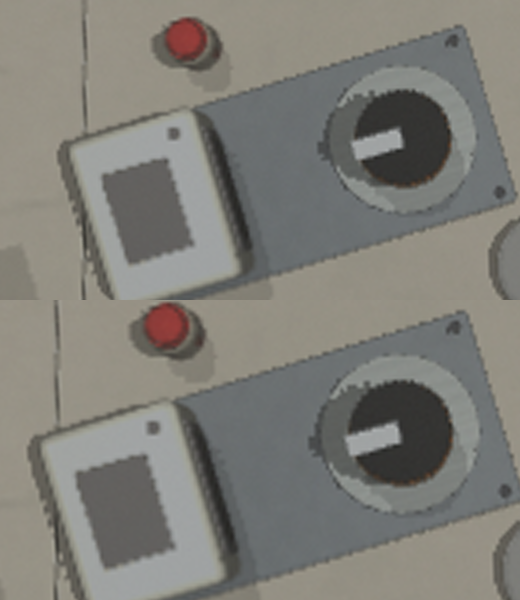

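The strip now points straight at the reader block: 106.4° against 106.5°. The lid's centre is at about (404,138) in the upper panel, perhaps 2–3 mm off the plate's centre, so I'll measure that.

```bash
python3 - <<'E'
from h import *
from scipy.optimize import least_squares
def circ(im,cx,cy,z,R,angs,sgn):
    o=ortho("top",im,cx+60,cy+60,120,120,z,4);g=cv2.GaussianBlur(cv2.cvtColor(o,cv2.COLOR_BGR2GRAY),(0,0),3).astype(float)
    P=[]
    for a in np.radians(angs):
        rr=np.arange(R-6,R+6,.25);x=rr*np.cos(a);y=rr*np.sin(a)
        v=cv2.remap(g.astype(np.float32),((60-y)*4).astype(np.float32)[None],((60-x)*4).astype(np.float32)[None],1)[0]
        d=np.gradient(v)*sgn;i=d.argmax()
        if d[i]>.8 and 0<i<len(d)-1:P.append((cx+x[i],cy+y[i]))
    P=np.array(P)
    f=least_squares(lambda p:np.hypot(P[:,0]-p[0],P[:,1]-p[1])-p[2],[cx,cy,R],loss="soft_l1",f_scale=.5)
    return len(P),f.x.round(2),np.abs(f.fun).mean().round(2)
for n in("top0","top3"):
    im=cv2.imread(f"pics/{n}.png")
    print(n,"plate",circ(im,473,-139.5,10,40,range(0,360,4),-1),circ(im,473,-139.5,10,40,list(range(150,360,4))+list(range(0,30,4)),-1))
    print("lid",circ(im,471.5,-141,76,23.5,[a for a in range(0,360,4) if not 85<a<165],1))
E
```

```text
top0 plate (90, array([ 473.4 , -140.05,   39.13]), np.float64(0.26)) (61, array([ 473.34, -140.12,   39.09]), np.float64(0.33))
lid (69, array([ 471.52, -139.58,   24.45]), np.float64(0.26))
top3 plate (89, array([ 473.37, -140.04,   39.14]), np.float64(0.26)) (61, array([ 473.31, -140.08,   39.1 ]), np.float64(0.27))
lid (70, array([ 470.76, -141.27,   24.51]), np.float64(0.35))
```

```bash
python3 -c "from h import *;print(tool([472.7,-139.7,32]))"
```

```text
(array([-273.7,   -0.9,  179.7]), 'tool y azimuth', np.float64(16.844363287999215))
```

```bash
python3 -m crank '-1 -50 0 0 0 0 0;-1 -55 0 0 0 0 0;-1 -55 0 0 0 0 0;-1 -55 0 0 0 0 0;-1 -55 0 0 0 0 0;-1 0 0 40 0 0 0;-1 0 0 20 0 0 0;-1 0 0 0 0 0 0;-1 0 0 0 0 0 0' 
python3 -c "from h import *;print(tool([472.7,-139.7,32]),env.state()['ee_rot'])"
```

```text
time_s: 9.2
ee_pos: [473.1, -140.2, 152.5]
ee_rot: [179.9, 0.1, 106.5]
force: [-0.4, 0.4, 0.1]
gripper_width: 91.2
gripper_force: 0.0
(array([  0.6,  -0.2, 120.5]), 'tool y azimuth', np.float64(16.498204747217642)) [1.79926276e+02 5.53146711e-02 1.06498205e+02]
```

```bash
python3 -m crank '-1 0 0 50 0 0 0;-1 0 0 45 0 0 0;-1 0 0 25.5 0 0 0;-1 0 0 0 0 0 0;0.2 0 0 0 0 0 0;0.4 0 0 0 0 0 0;1 0 0 0 0 0 0;1 0 0 0 0 0 0;1 0 0 0 0 0 0;1 0 0 0 0 0 0' 20
python3 -c "from h import *;print(tool([472.7,-139.7,32]))"
```

```text
time_s: 10.45
ee_pos: [472.7, -139.7, 31.5]
ee_rot: [180.0, 0.0, 106.5]
force: [-1.0, -0.0, 5.2]
gripper_width: 49.4
gripper_force: 20.0
(array([ 0. ,  0. , -0.5]), 'tool y azimuth', np.float64(16.512324715393518))
```

```bash
python3 -m crank '1 0 0 -4 0 0 0;1 0.3 2.4 0 0 0 0;1 0 0 0 0 0 0;1 0 0 2 0 0 0;1 0 0 1.8 0 0 0;1 0 0 0 0 0 0;0.5 0 0 0 0 0 0;0.2 0 0 0 0 0 0;-0.3 0 0 0 0 0 0;-1 0 0 0 0 0 0' && python3 -m crank '-1 0 0 0 0 0 0;-1 0 0 0 0 0 0;-1 0 0 -30 0 0 0;-1 0 0 -50 0 0 0;-1 0 0 -60 0 0 0;-1 0 0 -40 0 0 0;-1 55 0 0 0 0 0;-1 55 0 0 0 0 0;-1 55 0 0 0 0 0;-1 55 0 0 0 0 0' 
python3 - <<'E'
from h import *
im=grab_frame("top");cv2.imwrite("pics/top4.png",im)
print(strip(im,474,-140))
g=cv2.imread("pics/top3.png")
a=ortho("top",im,540,60,260,150,76,3)
s=grab_frame("side");cv2.imwrite("pics/fin.png",np.hstack([cv2.resize(im[200:320,200:440],(480,240)),cv2.resize(s[200:340,200:400],(320,224))[:240].copy() if 0 else cv2.resize(s[200:340,210:396],(320,240))]))
E
```

```text
time_s: 11.7
ee_pos: [475.1, -138.8, 31.3]
ee_rot: [180.0, 0.0, 106.5]
force: [0.0, -0.7, -0.2]
gripper_width: 66.7
gripper_force: 0.0
time_s: 12.95
ee_pos: [411.6, 73.7, 211.5]
ee_rot: [180.0, -0.0, 106.5]
force: [1.3, 0.5, 0.6]
gripper_width: 91.0
gripper_force: 0.0
(209.625, array([-3.22689326, 10.19596005]), np.float64(107.56192509767011), np.float64(106.68700686269128))
```

View pics/fin.png

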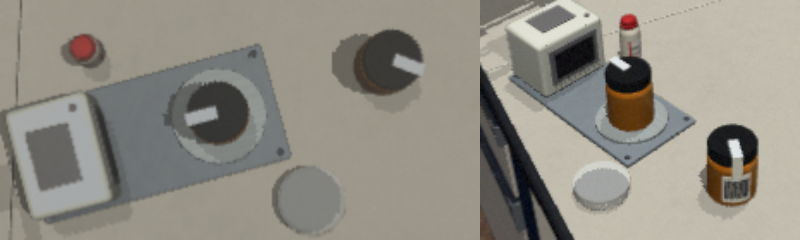

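The jar stands upright in the middle of the plate, at about (217,112) in the left panel. Its strip points squarely at the reader (106.7° against 106.5°), the waiting jar is untouched, and the arm is clear.

```bash
python3 -m crank '-1 0 0 0 0 0 0;-1 0 0 0 0 0 0'; python3 -c "from workcell import env;print(env.job_done())"
```

```text
time_s: 13.3
ee_pos: [412.6, 71.2, 211.3]
ee_rot: [180.0, 0.0, 106.4]
force: [-0.1, -0.1, 0.0]
gripper_width: 90.8
gripper_force: 0.0
the job is handed in; nothing more can be done
None
```

The jar's label now faces the reader's window squarely (measured within about 0.5°); it stands upright in the middle of the plate, the other jar was left alone, and the job was handed in at 13.3 s.

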